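Tighten the ratchet hold-down on a carved panel until it clicks

TASK

One of the two hold-down clamps on the carved panel, the one with the upright bar-shaped knob, is still slack. Turn that knob clockwise (seen from above) until the clamp is tight and the knob slips on its ratchet past the pointer under it, then stop after one click, which comes at about 20 degrees of slip; a second click, at 40 degrees, is too many. Leave the clamp with the round knob as it is, and let go.

Things in the scene. Friction and masses are not known exactly. Their poses are not given: they have to be found in the camera images.
- ratchet_grip (a point): Grip point on the slack clamp's knob: a black upright bar 44 long, 14 thick, 41 tall on a 44 mm bright metal disc. On the vertical turning axis, about 142 mm above the bench, 15 below the bar's top, 25 above the disc: pinch the bar across its 14 mm from above. x along the bar, y across it, z up; turns with the knob. Nothing within 90 mm is higher than the disc; the clamp's arm (top at 100 mm) lies below it.
- screw (a joint): Turn (rad, clockwise from above) of the slack clamp's screw: the steel collar just under the knob's disc, with a flat pointer 7 mm wide reaching 42 mm from the axis. Starts at 0 to 0.75; at 0.9 the pad is hard down and it stops dead. Light drag (0.04 N m), stays where left. The knob carries it along until the stop; turning the knob back loosens it.
- ratchet (a joint): Turn (rad, clockwise from above) of the bar knob relative to the screw; 0, bar in line with the pointer, at the start. Stays near 0 until the screw has stopped; then a steady 0.2 N m makes the knob slip on while the pointer stands still. Every 0.35 rad (20 degrees) of slip is one click. It stays where it is left. From start to first click the knob turns 0.5 to 1.25 in all.
- round_knob (a joint): Turn (rad) of the other clamp's knob: black, round, fluted, 56 mm across, 24 tall, top 136 mm above the bench, on a like clamp about 0.3 m away along the same panel; which clamp stands at which end varies. 0 is tight, as at the start; negative is loosened (counter-clockwise). Leave alone.
There are look-alikes about, which are no part of the job. What is shaped like the part that bears ratchet_grip but pink or purple is not meant. What is shaped like the part that bears round_knob but purple is not meant.

How it is judged (in metres and radians):
At the end, for the whole second after the job is handed in: The slack clamp's screw is tight (screw above 0.84 rad of 0.9), its bar knob has slipped one click past it (ratchet between 0.17 and 0.69 rad) and stands still, and the round knob is still tight (above -0.15 rad) (value of joint screw above 0.84 rad and value of joint ratchet between 0.17 and 0.69 rad and velocity of joint ratchet between -0.1 and 0.1 rad/s and value of joint round_knob above -0.15 rad); the robot touches nothing.
It fails at once if the ratchet is run on to a second click (ratchet beyond 0.7 rad) (value of joint ratchet above 0.7 rad).
It fails at once if the round knob is loosened (below -0.15 rad) (value of joint round_knob below -0.15 rad).
It also fails if it takes over 38 s, if anything falls off the work surface, if the arm or the gripper's body presses on something with over 40 N, if the wrist force passes 120 N, or if a joint passes its speed limit or range.

ROBOT

A 6-joint arm with a two-finger parallel gripper is mounted at the origin on the work surface. World frame = base frame: x ahead of the robot, y to its left, z up, the work surface at z = 0. Lengths are in m, angles in degrees, forces in N, time in s.
With the tool pointing down it reaches from about 0.25 to 0.725 m from the base axis. Payload 9.7 kg.
Tool frame: the origin (TCP) lies at the very end of the fingers, on their centre line; the grasp point (between the pads) lies 19 mm behind it; y points along the fingers, x is the direction in which the jaws open and shut, and the axes are right-handed (so a half turn about y gives the same grasp; the last joint's range is limited). The gripper opens to 85 mm and grips with 20 to 120 N. Pads are 22 mm wide; open, the fingers measure 114 mm over their backs; the gripper's body (76 mm by 85 mm) begins 54 mm behind the grasp point. The pads swing forward as they close: fully open they stand 13 mm farther back than shut.
Start: joints at [-64.286, 4.979, 10.078, 95.1, 0, 90], TCP at [0.239, -0.496, 0.231] pointing down, gripper open.
Joint ranges: [-179.16, 179.16], [-48.56, 103.87], [-65.8, 70.77], [-126.05, 130.52], [-82.76, 87.17], [-180, 180]. Speed limits (degrees/s): [127.2, 127.2, 147.25, 180, 180, 180].

INTERFACE

Orientations are given as [roll, pitch, yaw] about the fixed x, y, z axes, in that order (R = Rz(yaw) Ry(pitch) Rx(roll)).
In Python, from workcell import bot gives the robot as it stands.
- The arm moves only by the shell command python3 -m jog 'ROWS' [FORCE]. ROWS is JSON, a list of rows, each a list of 7 numbers: the closure, from 0 (fully open) to 1 (shut), then the shift along the world's x, y, z in units of 25 mm (1.0 is 25 mm), then the turn, a rotation vector about the world's x, y, z in units of 5 degrees (1.0 is 5 degrees). A call has 1 to 5 rows; each row is the pose to reach, as a shift and turn from the pose commanded when the call began; what a row does not reach only later rows make up. A row lasts 1/10 s, in which the tool goes at most 50 mm and 8.59 degrees, less where a joint would pass 70% of its speed; a pose out of reach is approached as far as the arm can. A call with a gripper value outside its range is refused whole. The fingers move at their own pace and stop on an object; FORCE is the grip in N (left out, the last holds). Time passes only in rows, so rows that repeat a pose let the fingers close. It gives the time, the measured TCP pose, the force and the opening at its end, in the units of the state.
- bot.get_obs(): the state, without advancing time (a new reading comes with each control period).
- bot.camera(name): name is "scene" or "side" or "wrist"; returns (picture, depth): 400x640x3 uint8, red, green, blue; 400x640 float32, m along the optical axis (not along the pixel's ray), 0 where there is no reading.
- bot.camera_model(name): a dict with "fx", "fy", "cx", "cy" (pixels), "rvec" (rotation vector, rad) and "tvec" (3), from world to camera coordinates, as OpenCV has them; the wrist camera has in their place "tool_from_camera" (4x4, takes a point from camera to tool coordinates, whose origin is the TCP and whose axes are the tool frame's). Camera axes: x right, y down, z forward; pixel columns grow to the right and rows downward; lengths in m; the calibration is good to about 2 mm. A picture is of the moment at which its call begins: read the wrist's pose just before it. camera_model takes no time and is no camera call.
- bot.job_done(): hands the job in, once; it reports no verdict.
Trained networks look in the newest picture that a camera, given by its name, has taken for a name from the list of things; names that differ only in an ending like _2 or _b are one class to them, and where a whole thing is asked for, a point or a joint stands for the part that bears it (a point fixed in the world has none). Each returns a list of dicts, best first, with "conf" (0 to 1); they miss things now and then, are a little off and sometimes report something else, mostly with a low value. They report only what shows in the picture. A call takes as long as a camera call. They do not tell look-alikes from the thing itself.
- bot.regions_of(camera, label): "pixels" (400x640 bool, what is visible of it) and "point" ([row, column] in pixels, amid what is visible of it).
The state is a dict: "time": time; "q": joint angles; "qd": joint speeds; "joint_efforts": joint torques, N m; "ee_pos": TCP position; "tcp_rot": TCP orientation; "wrist_force": force on the tool from outside, world axes, zero at the start; "torque": the same for the moment, N m; "opening": finger opening in m.
Only numpy, scipy, OpenCV 4.12 (cv2) and the standard library are available. Lean on these libraries where they do the work, as an engineer would, in place of code of your own. Each camera call takes 0.05 s, during which the arm holds its last target. There are 200 camera calls.

## Working session

There is one attempt and no reset: what is moved stays moved. The work goes in short steps, Python scripts to look and compute and a shell command to move; the robot and the scene stay as the last step left them, time stands still between calls to the robot, and variables do not carry over. Pictures are saved under pics/ and viewed, about 8 in all and at most 12, crops included, and the job is handed in when it is done.

```bash
mkdir -p pics; cat > h.py <<'E'
import numpy as np, cv2
from scipy.spatial.transform import Rotation as R
from workcell import bot
def cloud(name,obs,depth):
    m=bot.camera_model(name)
    v,u=np.mgrid[:400,:640]
    p=np.stack([(u-m["cx"])/m["fx"]*depth,(v-m["cy"])/m["fy"]*depth,depth],-1)
    if name=="wrist":
        T=np.array(m["tool_from_camera"]); p=p@T[:3,:3].T+T[:3,3]
        return p@R.from_euler('xyz',obs["tcp_rot"],degrees=True).as_matrix().T+np.array(obs["ee_pos"])
    return (p-np.array(m["tvec"]).ravel())@R.from_rotvec(np.array(m["rvec"]).ravel()).as_matrix()
def look(name,labels=("ratchet_grip","round_knob"),save=None):
    o=bot.get_obs(); im,d=bot.camera(name); P=cloud(name,o,d)
    if save: cv2.imwrite("pics/"+save,im[:,:,::-1])
    for l in labels:
        for r in bot.regions_of(name,l)[:4]:
            k=r["pixels"]&(d>0); q=P[k]
            print(name,l,round(r["conf"],2),r["point"],k.sum(),"med",np.median(q,0).round(3) if len(q) else None,"zmax",q[:,2].max().round(3) if len(q) else None,"rgb",im[r["pixels"]].mean(0).round())
    return o,im,d,P
E
python3 - <<'E'
from h import *
o=bot.get_obs();print(o)
look("scene",save="s1.png");look("side",save="d1.png")
a=cv2.imread("pics/s1.png");b=cv2.imread("pics/d1.png")
cv2.imwrite("pics/a1.png",cv2.resize(np.vstack([a,b]),(480*1,600)) if 0 else a)
E
```

```text
{'time': 0.0, 'q': array([-6.42865612e+01,  5.01035153e+00,  1.00366768e+01,  9.51008542e+01,
       -6.37967221e-04,  9.00014402e+01]), 'qd': array([ 0.00609862,  0.06611719,  0.04746281, -0.03963052, -0.01407567,
        0.00374442]), 'joint_efforts': array([-2.43241374e-07, -5.20386851e+01,  4.64804935e+01,  1.63038127e-02,
        4.88496983e-05,  3.87267391e-06]), 'ee_pos': array([ 0.23852758, -0.49533366,  0.23061017]), 'tcp_rot': array([-9.00006398e+01,  7.45288729e-02, -6.42880014e+01]), 'wrist_force': array([-0.30412654,  0.33373688, -0.53939076]), 'torque': array([-0.04605717, -0.00177767,  0.04335045]), 'opening': 0.08536116322692017}
scene ratchet_grip 0.78 [189.1, 349.6] 329 med [0.603 0.101 0.125] zmax 0.158 rgb [102.  99.  97.]
scene ratchet_grip 0.74 [223.9, 357.2] 478 med [ 0.685 -0.028  0.132] zmax 0.158 rgb [76. 77. 80.]
scene ratchet_grip 0.67 [160.7, 402.1] 284 med [0.662 0.308 0.133] zmax 0.157 rgb [75. 73. 75.]
scene round_knob 0.78 [256.9, 257.1] 685 med [ 0.555 -0.223  0.133] zmax 0.138 rgb [37. 37. 39.]
scene round_knob 0.78 [327.3, 270.6] 1127 med [ 0.681 -0.352  0.135] zmax 0.138 rgb [114.  59. 157.]
side ratchet_grip 0.8 [236.2, 309.7] 416 med [0.597 0.122 0.135] zmax 0.16 rgb [70. 66. 64.]
side ratchet_grip 0.79 [313.8, 255.5] 553 med [0.657 0.324 0.136] zmax 0.16 rgb [72. 70. 69.]
side ratchet_grip 0.62 [191.1, 284.7] 370 med [ 0.681 -0.011  0.135] zmax 0.16 rgb [66. 64. 62.]
side round_knob 0.6 [110.3, 308.5] 309 med [ 0.671 -0.332  0.133] zmax 0.14 rgb [ 96.  58. 116.]
```

View pics/s1.png

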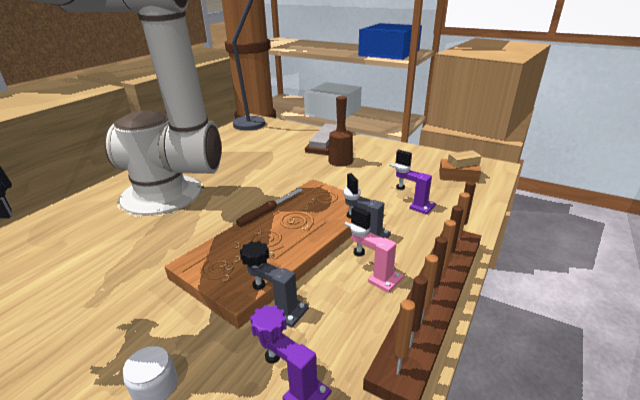

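The picture shows three bar knobs. The one on the dark grey clamp at the panel, (row 189, col 350), is meant. The pink clamp (224, 357) and the purple one (161, 402) are decoys. The round knob to leave alone is at (257, 257).

```bash
python3 - <<'E'
from h import *
print(np.array(bot.camera_model("wrist")["tool_from_camera"]).round(3))
Q=[]
for n in("scene","side"):
    o,im,d,P=look(n,())
    k=(d>0)&(np.hypot(P[...,0]-.6,P[...,1]-.11)<.045)&(P[...,2]>.13)&(P[...,2]<.165)
    q=P[k];print(n,len(q),q.mean(0).round(3),q.min(0).round(3),q.max(0).round(3));
    t=q[q[:,2]>.145]
    print(cv2.minAreaRect((t[:,:2]*1000).astype(np.float32)))
E
```

```text
[[ 1.     0.001 -0.    -0.   ]
 [ 0.    -0.263  0.965 -0.142]
 [ 0.001 -0.965 -0.263  0.067]
 [ 0.     0.     0.     1.   ]]
scene 141 [0.603 0.104 0.147] [0.583 0.09  0.131] [0.62  0.127 0.158]
((601.593994140625, 107.8013687133789), (14.31842041015625, 43.60480499267578), 50.858848571777344)
side 234 [0.596 0.119 0.149] [0.578 0.1   0.13 ] [0.617 0.133 0.16 ]
((598.1314086914062, 114.494140625), (14.73177719116211, 44.7193717956543), 48.66801452636719)
```

```bash
python3 -m jog '[[0,2,2,0,0,0,0],[0,3.5,3.5,0,0,0,0],[0,4.5,5.5,0,0,0,0],[0,5.5,7.5,0,0,0,0],[0,6.5,9.5,0,0,0,0]]'
```

```text
time: 0.9
ee_pos: [0.3832, -0.2923, 0.2313]
tcp_rot: [-90.0, -0.0, -64.3]
wrist_force: [1.3, -1.1, 0.3]
opening: 0.0854
```

```bash
python3 -m jog '[[0,1,1.8,0,0,0,1.7],[0,2,3.6,0,0,0,3.4],[0,2.9,5.2,0,0,0,5.1],[0,3.7,6.9,0,0,0,6.8],[0,4.5,8.5,0,0,0,8.5]]'
python3 -m jog '[[0,1,1.8,0,0,0,1.7],[0,2,3.6,0,0,0,3.4],[0,3,5.2,0,0,0,5.1],[0,3.44,6.28,0,0,0,6.8],[0,3.44,6.28,0,0,0,8.5]]'
python3 -m jog '[[0,0,0,0,0,0,1.7],[0,0,0,0,0,0,3.4],[0,0,0,0,0,0,5.1],[0,0,0,0,0,0,5.9],[0,0,0,0,0,0,5.9]]'
python3 - <<'E'
from h import *
o,im,d,P=look("wrist",("ratchet_grip",),save="w1.png")
print(o["ee_pos"],o["tcp_rot"],o["q"].round(1))
k=(d>0)&(np.hypot(P[...,0]-.6,P[...,1]-.11)<.045)&(P[...,2]>.15)&(P[...,2]<.17)
print(cv2.minAreaRect((P[k][:,:2]*1000).astype(np.float32)),k.sum(),P[k].max(0))
E
```

```text
time: 1.4
ee_pos: [0.4956, -0.0794, 0.2315]
tcp_rot: [-90.0, -0.0, -21.4]
wrist_force: [0.7, -1.5, -0.2]
opening: 0.0853
time: 1.9
ee_pos: [0.582, 0.079, 0.2301]
tcp_rot: [-90.0, 0.1, 21.3]
wrist_force: [-0.8, -0.2, -0.3]
opening: 0.0851
time: 2.4
ee_pos: [0.5811, 0.0755, 0.2312]
tcp_rot: [-90.0, 0.0, 50.3]
wrist_force: [0.2, 0.2, -0.0]
opening: 0.0853
wrist ratchet_grip 0.88 [189.8, 360.4] 2143 med [0.596 0.111 0.146] zmax 0.158 rgb [105. 101.  95.]
wrist ratchet_grip 0.6 [324.1, 307.4] 895 med [ 0.673 -0.009  0.116] zmax 0.147 rgb [138. 137. 133.]
wrist ratchet_grip 0.57 [91.3, 611.1] 3485 med [0.656 0.31  0.128] zmax 0.155 rgb [103.  99.  96.]
[0.58107264 0.07550442 0.23124337] [-8.99973895e+01  3.53330942e-03  5.02686259e+01] [ 7.4 10.  15.7 95.6 -0.  47.1]
((601.131103515625, 113.0308609008789), (14.213529586791992, 44.0752067565918), 48.90947723388672) 1018 [0.62050114 0.13112678 0.15839432]
```

View pics/w1.png

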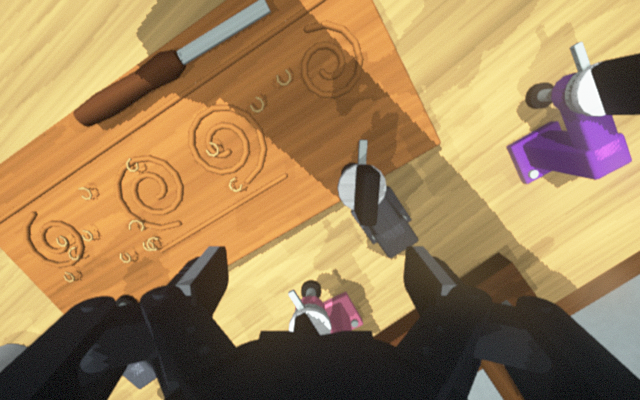

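The black bar is at about (row 195, col 368) and its pointer at (150, 362), in line with the bar. That puts the bar at (0.6005, 0.1125), with the across direction at about 49°.

```bash
python3 -m jog '[[0,0.78,1.48,0,0,0,-0.2],[0,0.78,1.48,-1.2,0,0,-0.2],[0,0.78,1.48,-2.4,0,0,-0.2],[0,0.78,1.48,-3.4,0,0,-0.2],[0,0.78,1.48,-4.25,0,0,-0.2]]'
python3 -m jog '[[0,0,0,0,0,0,0],[0.4,0,0,0,0,0,0],[0.6,0,0,0,0,0,0],[0.8,0,0,0,0,0,0],[1,0,0,0,0,0,0]]' 40
python3 -m jog '[[1,0,0,0,0,0,0],[1,0,0,0,0,0,0],[1,0,0,0,0,0,0],[1,0,0,0,0,0,0],[1,0,0,0,0,0,0]]' 40
python3 - <<'E'
from h import *
o=bot.get_obs();print(o["ee_pos"],o["tcp_rot"],o["torque"].round(3),o["wrist_force"].round(2),o["opening"])
look("scene",(),save="s2.png");o,im,d,P=look("side",(),save="d2.png");look("wrist",(),save="w2.png")
c=[cv2.resize(cv2.imread("pics/s2.png")[150:250,290:420],(390,300)),cv2.resize(cv2.imread("pics/d2.png")[170:290,240:396],(390,300))]
cv2.imwrite("pics/c2.png",np.vstack([np.hstack(c),cv2.resize(cv2.imread("pics/w2.png"),(780,300))[:, :]]))
E
```

```text
time: 3.0
ee_pos: [0.6002, 0.1125, 0.1233]
tcp_rot: [-90.0, 0.1, 49.1]
wrist_force: [0.6, 0.0, -0.1]
opening: 0.0856
time: 3.5
ee_pos: [0.601, 0.1125, 0.1261]
tcp_rot: [-90.1, -0.1, 49.2]
wrist_force: [0.1, 0.2, 0.7]
opening: 0.0283
time: 4.0
ee_pos: [0.601, 0.1127, 0.1257]
tcp_rot: [-90.0, -0.1, 49.2]
wrist_force: [1.4, 2.6, 5.7]
opening: 0.0134
[0.601007   0.1127142  0.12574964] [-9.00424591e+01 -7.59273054e-02  4.92212377e+01] [ 0.357 -0.245  0.045] [1.41 2.6  5.71] 0.013359426680692088
```

View pics/c2.png

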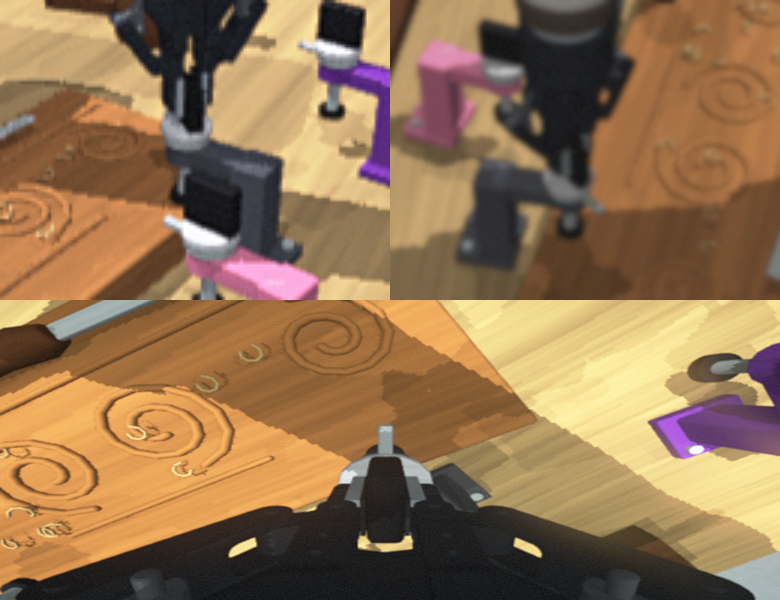

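The bar is pinched squarely. In the wrist view the pointer shows in line above it, at about (row 187, col 317).

```bash
cat > p.py <<'E'
from h import *
def ptr():
    o=bot.get_obs(); im,d=bot.camera("wrist"); P=cloud("wrist",o,d)
    x,y=P[...,0]-.6007,P[...,1]-.1126; r=np.hypot(x,y)
    k=(d>0)&(r>.027)&(r<.043)&(P[...,2]>.1025)&(P[...,2]<.116)&(im.min(-1)>90)
    b=o["tcp_rot"][2]
    a=np.degrees(np.arctan2(y[k].mean(),x[k].mean())) if k.sum() else np.nan
    print("yaw",b.round(2),"ptr",a.round(1),k.sum(),"ptr-bar",(a-b-90).round(1),"tz",o["torque"].round(3),"F",o["wrist_force"].round(1),o["opening"].round(4))
    return im
if __name__=="__main__":
    import sys
    im=ptr()
    if len(sys.argv)>1: cv2.imwrite("pics/"+sys.argv[1],im[:,:,::-1])
E
python3 p.py
python3 -m jog '[[1,0,0,0,0,0,-0.6],[1,0,0,0,0,0,-1.2],[1,0,0,0,0,0,-1.8],[1,0,0,0,0,0,-2.4],[1,0,0,0,0,0,-2.4]]'
python3 p.py
python3 -m jog '[[1,0,0,0,0,0,-0.5],[1,0,0,0,0,0,-1],[1,0,0,0,0,0,-1.6],[1,0,0,0,0,0,-1.6],[1,0,0,0,0,0,-1.6]]'
python3 p.py w3.png
```

```text
time: 4.7
ee_pos: [0.601, 0.1127, 0.1257]
tcp_rot: [-90.0, -0.1, 37.1]
wrist_force: [0.7, 2.1, 5.1]
opening: 0.0132
time: 5.25
ee_pos: [0.6011, 0.1128, 0.1257]
tcp_rot: [-90.0, -0.1, 29.2]
wrist_force: [2.7, 2.4, 6.9]
opening: 0.0132Traceback (most recent call last):
  File "p.py", line 12, in <module>
    im=ptr()
  File "p.py", line 8, in ptr
    print("yaw",b.round(2),"ptr",a.round(1),k.sum(),"ptr-bar",(a-b-90).round(1),"tz",o["torque"].round(3),"F",o["wrist_force"].round(1),o["opening"].round(4))
                                                                                                                                        ^^^^^^^^^^^^^^^^^^
AttributeError: 'float' object has no attribute 'round'
Traceback (most recent call last):
  File "p.py", line 12, in <module>
    im=ptr()
  File "p.py", line 8, in ptr
    print("yaw",b.round(2),"ptr",a.round(1),k.sum(),"ptr-bar",(a-b-90).round(1),"tz",o["torque"].round(3),"F",o["wrist_force"].round(1),o["opening"].round(4))
                                                                                                                                        ^^^^^^^^^^^^^^^^^^
AttributeError: 'float' object has no attribute 'round'
Traceback (most recent call last):
  File "p.py", line 12, in <module>
    im=ptr()
  File "p.py", line 8, in ptr
    print("yaw",b.round(2),"ptr",a.round(1),k.sum(),"ptr-bar",(a-b-90).round(1),"tz",o["torque"].round(3),"F",o["wrist_force"].round(1),o["opening"].round(4))
                                                                                                                                        ^^^^^^^^^^^^^^^^^^
AttributeError: 'float' object has no attribute 'round'
```

```bash
sed -i 's/,o\["opening"\].round(4)/,o["opening"]/' p.py; python3 p.py w3.png
```

```text
yaw 29.22 ptr 122.6 333 ptr-bar 3.4 tz [ 0.455 -0.301 -0.034] F [1.1 1.4 6. ] 0.013758264029553513
```

View pics/w3.png

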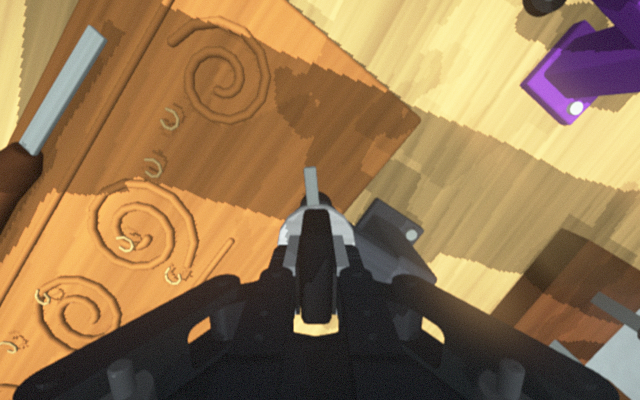

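The pointer, at about (185, 310), lags slightly behind the bar. I'll go on in smaller steps.

```bash
python3 -m jog '[[1,0,0,0,0,0,-0.4],[1,0,0,0,0,0,-0.8],[1,0,0,0,0,0,-0.8],[1,0,0,0,0,0,-0.8]]'
python3 p.py
python3 -m jog '[[1,0,0,0,0,0,-0.4],[1,0,0,0,0,0,-0.8],[1,0,0,0,0,0,-0.8],[1,0,0,0,0,0,-0.8]]'
python3 p.py
```

```text
time: 5.75
ee_pos: [0.6011, 0.1128, 0.1258]
tcp_rot: [-90.0, -0.1, 25.2]
wrist_force: [2.0, 1.4, 4.8]
opening: 0.0135
yaw 25.22 ptr 122.3 338 ptr-bar 7.1 tz [ 0.417 -0.291 -0.065] F [2.  1.4 4.8] 0.01351006536950007
time: 6.2
ee_pos: [0.6011, 0.1128, 0.1257]
tcp_rot: [-90.0, -0.1, 21.2]
wrist_force: [1.5, 1.6, 4.7]
opening: 0.0137
yaw 21.22 ptr 122.2 346 ptr-bar 11.0 tz [ 0.398 -0.3   -0.092] F [1.5 1.6 4.7] 0.013741749804974477
```

The pointer has stopped at 122° and the slip is about 11°. I'll add about 13°, check, then release.

```bash
python3 -m jog '[[1,0,0,0,0,0,-0.7],[1,0,0,0,0,0,-1.4],[1,0,0,0,0,0,-1.4],[1,0,0,0,0,0,-1.4],[1,0,0,0,0,0,-1.4]]'
python3 p.py
python3 -m jog '[[1,0,0,0,0,0,-0.6],[1,0,0,0,0,0,-1.2],[1,0,0,0,0,0,-1.2],[1,0,0,0,0,0,-1.2],[1,0,0,0,0,0,-1.2]]'
python3 p.py w4.png
```

```text
time: 6.75
ee_pos: [0.6011, 0.1128, 0.1258]
tcp_rot: [-90.0, -0.1, 14.2]
wrist_force: [1.3, 2.3, 6.0]
opening: 0.0131
yaw 14.22 ptr 122.2 349 ptr-bar 18.0 tz [ 0.508 -0.342  0.027] F [1.3 2.3 6. ] 0.013142412856423879
time: 7.3
ee_pos: [0.6011, 0.1128, 0.1258]
tcp_rot: [-90.0, -0.1, 8.2]
wrist_force: [3.3, 2.8, 4.8]
opening: 0.013
yaw 8.22 ptr 122.0 356 ptr-bar 23.8 tz [ 0.523 -0.36  -0.036] F [3.3 2.8 4.8] 0.013026719158602233
```

View pics/w4.png

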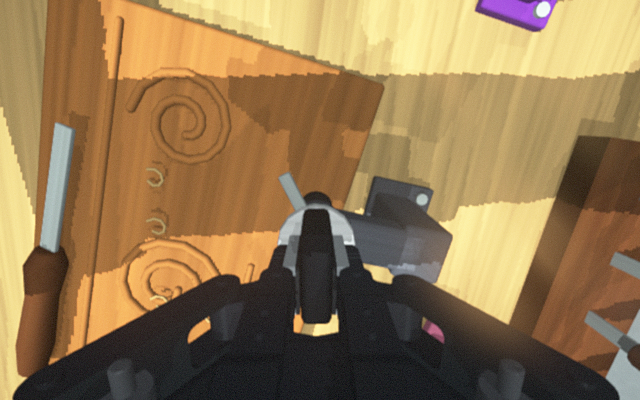

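The pointer, at about (190, 290), now leans about 24° from the bar, and the bar stays square in the jaws. Next I release and lift.

```bash
python3 -m jog '[[0.6,0,0,0,0,0,0],[0.4,0,0,0,0,0,0],[0,0,0,0,0,0,0],[0,0,0,0,0,0,0],[0,0,0,0,0,0,0]]'
python3 -m jog '[[0,0,0,0,0,0,0],[0,0,0,1,0,0,0],[0,0,0,2.2,0,0,0],[0,0,0,3.4,0,0,0],[0,-1,-1.5,4.3,0,0,0]]'
python3 -m jog '[[0,0,0,0,0,0,0],[0,0,0,0,0,0,0]]'
python3 p.py w5.png; python3 - <<'E'
from h import *
o,im,d,P=look("wrist",(),)
k=(d>0)&(np.hypot(P[...,0]-.6,P[...,1]-.11)<.045)&(P[...,2]>.15)&(P[...,2]<.17)
print(cv2.minAreaRect((P[k][:,:2]*1000).astype(np.float32)),k.sum(),o["ee_pos"],o["opening"])
look("scene",("round_knob",),save="s5.png")
E
```

```text
time: 7.85
ee_pos: [0.6005, 0.1124, 0.1248]
tcp_rot: [-90.0, 0.0, 8.2]
wrist_force: [-0.3, 0.8, -0.4]
opening: 0.084
time: 8.35
ee_pos: [0.5771, 0.0774, 0.2326]
tcp_rot: [-90.0, -0.0, 8.4]
wrist_force: [0.6, -0.7, 0.2]
opening: 0.0855
time: 8.55
ee_pos: [0.5759, 0.0748, 0.2332]
tcp_rot: [-90.0, -0.1, 8.1]
wrist_force: [0.2, -0.1, 0.4]
opening: 0.0855
yaw 8.15 ptr 122.7 140 ptr-bar 24.6 tz [-0.017 -0.058 -0.003] F [ 0.2 -0.1  0.4] 0.08545162066608539
((601.40673828125, 112.99591064453125), (14.244175910949707, 44.248905181884766), 7.7650909423828125) 1091 [0.5758881  0.07525037 0.23213193] 0.08546484926175775
scene round_knob 0.8 [325.3, 266.5] 1102 med [ 0.681 -0.352  0.135] zmax 0.138 rgb [118.  60. 163.]
scene round_knob 0.58 [253.1, 254.4] 712 med [ 0.554 -0.224  0.132] zmax 0.138 rgb [41. 39. 41.]
```

View pics/w5.png

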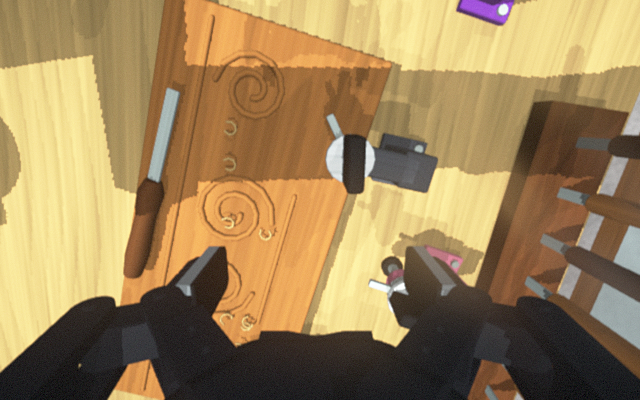

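The bar (165, 355) is free and has stayed where I left it, at 7.8°. The pointer (125, 334) is at about 122.5°, so the slip is about 24–25°, past one click and well short of two.

```bash
python3 -c "from workcell import bot; print(bot.job_done())"
```

```text
the job is handed in; nothing more can be done
None
```

I turned the bar knob on the dark grey clamp about 41° clockwise in all. I let go one click past tight and handed the job in at about 8.8 s.

- **Tight:** the pointer stopped after about 17° and stayed at 122° through the rest of the turn. I took that as the screw being hard down.
- **One click:** after release the bar had not moved back, and it stands about 24–25° past the pointer. That is between the first click at 20° and the second at 40°.
- **Round knob:** I never went near it. The networks found it in the same place afterwards, but I did not measure its angle.
- **Let go:** the gripper is open and about 75 mm above the knob, and the wrist force reads near zero.

**Weak checks:** the wrist torque was too noisy to show the 0.2 N m of the slipping ratchet, so the result rests on the pointer and bar angles from the camera. My first three pointer readings failed on a script error, so the pointer's starting angle is taken from the bar, which was in line with it.

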